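# Zero the bench scale and put the clay on it

## Task

Zero the empty bench scale: press its oblong tare key straight down, firmly but without ramming it, until it registers, and leave the round key alone. Then take the lump of clay from the table, set it down gently near the middle of the scale's pan and let go of it; do not press the tare key again once the clay is on the pan.

Things in the scene. Friction and masses are not known exactly. Their poses are not given: they have to be found in the camera images.
- tare_key: The oblong tare key, a grey membrane key with rounded edges, 30 x 42 mm, on the white panel along the scale's robot-side edge; it lies left or right of the black blank display. Origin: centre of its touch face, about 32 mm above the table and 3 mm above the panel; z up, y along the 42 mm length, +x to the pan. It gives only 1.5 mm; it registers when pressed with 4 N for 0.2 s (6 to 15 N is a good press, more than 45 N damages it).
- round_key: The other key, round, grey, 26 mm across, at the other end of the same panel, 120 mm from the tare key. Origin: centre of its touch face. Not to be pressed. (A fixed desk lamp with a tall stem, base about 0.56 m ahead of the robot and 0.25 m to its left, stands left of the work: pass it on the robot side.)
- pan (a point): The scale's flat steel pan, 146 x 172 mm, a fixed plate whose top is 40 mm above the table. The point is the middle of its top face; x points away from the key panel, y along the 172 mm side, z up. The whole scale (224 x 194 mm) stays where it stands. The pan's near edge is 37 mm from the line through the key centres and 8 mm higher than the keys.
- clay_center (a point): The leather-hard lump of pale clay, a rounded block 36 x 52 x 20 mm, 0.1 to 0.2 kg, lying flat on the table to the left of the scale. The point is its centre, 10 mm above the table; its x axis runs along the 36 mm width (grip across this), y along the 52 mm length, z up. A loose clay skull, a longer flat strip of clay and a squat pot stand near it.
Not all that is in view belongs to the job. Of the things like the part that bears clay_center, leave any that is green, turquoise or yellow; of the rest the smaller one is meant.

How it is judged:
By the outcome, as a careful person would: the job done as asked, in the order asked, and still so for the second after the job is handed in, with the robot touching nothing.
It also fails if it takes over 59 s, if anything falls off the work surface, if the arm or the gripper's body presses on something with over 40 N, if the wrist force passes 120 N, or if a joint passes its speed limit or range.

## Robot

A 6-joint arm with a two-finger parallel gripper is mounted at the origin on a cart in front of the work surface, level with it; the furniture and walls round the work are solid. World frame = base frame: x ahead of the robot, y to its left, z up, the work surface at z = 0. Lengths are in mm, angles in degrees, forces in N, time in s.
With the tool pointing down it reaches from about 350 to 850 mm from the base axis. Payload 8.1 kg.
Tool frame: the origin (TCP) lies midway between the tips of the shut fingers; the grasp point (between the pads) lies 19 mm behind it; x points along the fingers, y is the direction in which the jaws open and shut, and the axes are right-handed (so a half turn about x gives the same grasp; the last joint's range is limited). The gripper opens to 85 mm and grips with 20 to 120 N. Pads are 22 mm wide; open, the fingers measure 114 mm over their backs; the gripper's body (76 mm by 85 mm) begins 54 mm behind the grasp point. The pads swing forward as they close: fully open they stand 13 mm farther back than shut.
Start: joints at [63.518, 7.471, 85.268, -0, 87.261, -4.893], TCP at [220.747, 557.921, 231.292] pointing down, gripper open.
Joint ranges: [-169.43, 169.43], [-51.17, 129.36], [1.28, 143.12], [-76.62, 256.62], [0, 156.53], [-152.29, 152.29]. Speed limits (degrees/s): [136.94, 136.94, 159.86, 180, 180, 180].

## Interface

Orientations are given as [roll, pitch, yaw] about the fixed x, y, z axes, in that order (R = Rz(yaw) Ry(pitch) Rx(roll)).
In Python, from bench import sense, snapshot, hand_in gives the robot as it stands.
- The arm moves only by the tool drive_tool, never from a script. Its argument "deltas" is a list of rows, each a list of 7 numbers: the closure in counts, from 0 (fully open) to 255 (shut), then the shift along the tool's x, y, z in m, then the turn, a rotation vector about the tool's x, y, z in rad. A call has exactly 10 rows; each row is the pose to reach, as a shift and turn from the pose commanded when the call began, along the tool's axes at that moment; what a row does not reach only later rows make up. A row lasts 1/12 s, in which the tool goes at most 41.7 mm and 7.16 degrees, less where a joint would pass 70% of its speed; a pose out of reach is approached as far as the arm can. A call with a gripper value outside its range is refused whole. The fingers move at their own pace and stop on an object; "squeeze" is the grip in N (left out, the last holds). Time passes only in rows, so rows that repeat a pose let the fingers close, or fill a call up. It gives the time, the measured TCP pose, the force and the opening at its end, in the units of the state.
- sense(): the state, without advancing time (a new reading comes with each control period).
- snapshot(name): name is "scene" or "top"; returns a dict with "frame" (480x640x3 uint8, blue, green, red), "fx", "fy", "cx", "cy" (pixels), "rvec" (rotation vector, rad) and "tvec" (3), from world to camera coordinates, as OpenCV has them. Camera axes: x right, y down, z forward; pixel columns grow to the right and rows downward; lengths in mm; the calibration is good to about 2 mm. A picture is of the moment at which its call begins. There is no depth.
- hand_in(): hands the job in, once; it reports no verdict.
The state is a dict: "time": time; "joint_pos": joint angles; "qd": joint speeds; "joint_efforts": joint torques, N m; "tool_pos": TCP position; "tcp_rot": TCP orientation; "ft_force": force on the tool from outside, world axes, zero at the start; "wrist_torque": the same for the moment, N m; "finger_gap": finger opening in mm.
Only numpy, scipy, OpenCV 4.12 (cv2) and the standard library are available. Lean on these libraries where they do the work, as an engineer would, in place of code of your own. Each camera call takes 0.05 s, during which the arm holds its last target.

## Working session

There is one attempt and no reset: what is moved stays moved. The work goes in short steps, Python scripts to look and compute and a tool call to move; the robot and the scene stay as the last step left them, time stands still between calls to the robot, and variables do not carry over. Pictures are saved under pics/ and viewed, and the job is handed in when it is done.

Besides the shell and the picture viewer there is one more tool, called after ">>>" as a command line: name --pt "numbers of a row" for each row, then --argument value for the rest. drive_tool: Moves the arm, as the interface text tells. Its arguments: {"type":"object","properties":{"deltas":{"type":"array","items":{"type":"array","items":{"type":"number"}}},"squeeze":{"type":"number"}},"required":["deltas"]}

```bash
mkdir -p pics; ls; python3 - <<'E'
from bench import sense,snapshot
import cv2
print(sense())
for n in("scene","top"):
    s=snapshot(n);cv2.imwrite(f"pics/{n}0.png",s["frame"]);print({k:v for k,v in s.items() if k!="frame"})
E
```

```text
pics
{'time': 0.0, 'joint_pos': array([ 6.35187261e+01,  7.51503466e+00,  8.53311380e+01,  4.61156729e-04,
        8.72608663e+01, -4.89324173e+00]), 'qd': array([ 0.03508738,  0.02094464,  0.10742783, -0.05451195, -0.07523165,
       -0.00835646]), 'joint_efforts': array([ 3.12640012e-03, -5.69396710e+01, -5.00550377e+01, -8.81827236e-05,
        1.45604450e-02, -4.83275346e-05]), 'tool_pos': array([220.48636654, 557.4185916 , 230.22738029]), 'tcp_rot': array([ -95.13978356,   89.89296   , -116.72783818]), 'ft_force': array([-0.29504987,  0.01277838, -0.75447436]), 'wrist_torque': array([0.03476513, 0.0101687 , 0.02164544]), 'finger_gap': 85.36291271554285}
{'fx': 464.80110558001485, 'fy': 464.80110558001485, 'cx': 320.87018100495027, 'cy': 239.83102576508992, 'rvec': array([ 2.24758111, -0.50882555,  0.25262169]), 'tvec': array([-516.37926811,  213.22810198,  918.62147109])}
{'fx': 466.37425647006086, 'fy': 466.37425647006086, 'cx': 321.3262763397413, 'cy': 234.66915763085254, 'rvec': array([ 2.18356672, -2.13218588,  0.16925865]), 'tvec': array([ -26.55706304,  589.57827707, 1102.98162067])}
```

View pics/scene0.png

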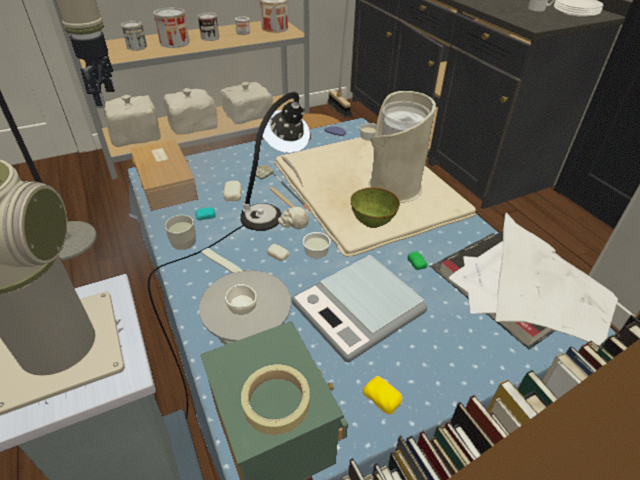

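View pics/top0.png

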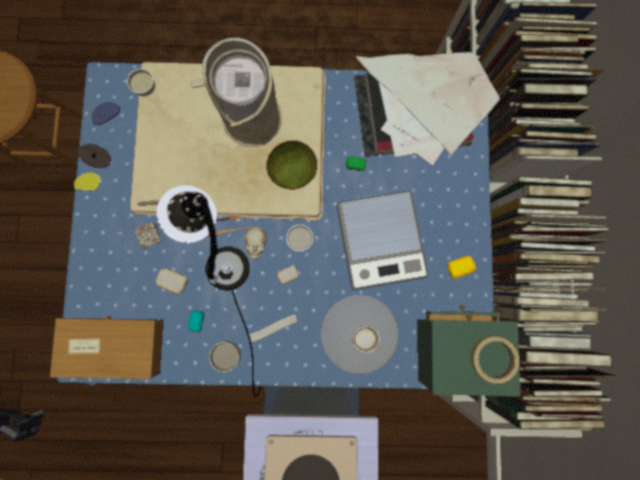

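The pictures show a scale at about (385,240) in top, with the oblong key at its right (412,268) and the round key at its left (364,273). Things that could be taken for the clay, in top: pale (289,274), a larger pale one (171,281), turquoise (196,321), green (356,163), yellow (461,267), the strip (273,328) and the skull (255,241). I choose the smaller pale block at (289,274) and check it in a crop.

```bash
cat > h.py <<'E'
import numpy as np,cv2
from bench import sense,snapshot
def cam(s):
    R=cv2.Rodrigues(s["rvec"])[0];K=np.array([[s["fx"],0,s["cx"]],[0,s["fy"],s["cy"]],[0,0,1]])
    return R,np.array(s["tvec"]),K
def unproj(s,uv,z):
    R,t,K=cam(s);d=R.T@np.linalg.inv(K)@np.array([uv[0],uv[1],1.]);c=-R.T@t
    return c+d*(z-c[2])/d[2]
def proj(s,p):
    R,t,K=cam(s);q=K@(R@np.array(p,float)+t);return q[:2]/q[2]
def crop(s,u0,v0,w,h,k,name):
    cv2.imwrite(name,cv2.resize(s["frame"][v0:v0+h,u0:u0+w],None,fx=k,fy=k,interpolation=cv2.INTER_CUBIC))
E
python3 - <<'E'
from h import *
s=snapshot("top")
crop(s,150,225,160,120,5,"pics/t_clay.png")
crop(s,330,185,105,110,5,"pics/t_scale.png")
crop(s,265,255,50,40,15,"pics/t_clay2.png")
s=snapshot("scene")
crop(s,200,220,120,90,6,"pics/s_clay.png")
crop(s,285,250,150,110,5,"pics/s_scale.png")
E
```

```text
(no output)
```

View pics/t_clay.png

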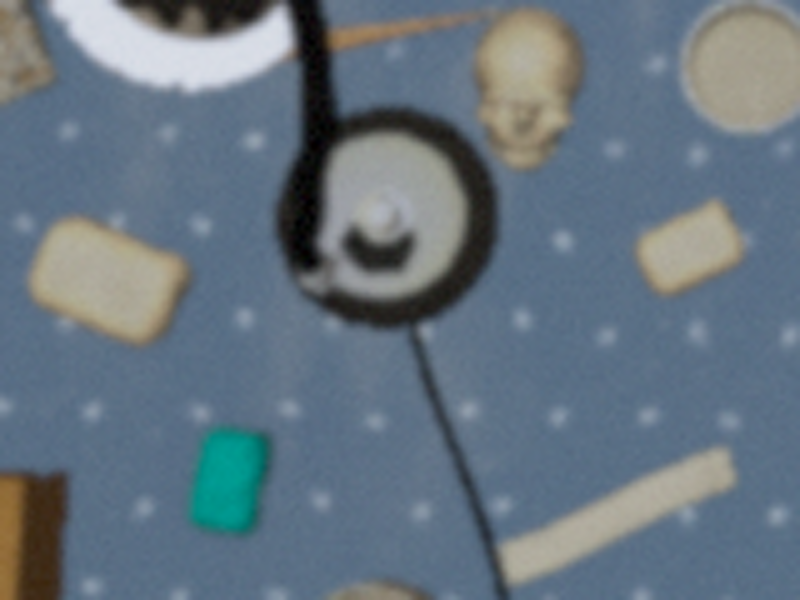

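View pics/t_scale.png

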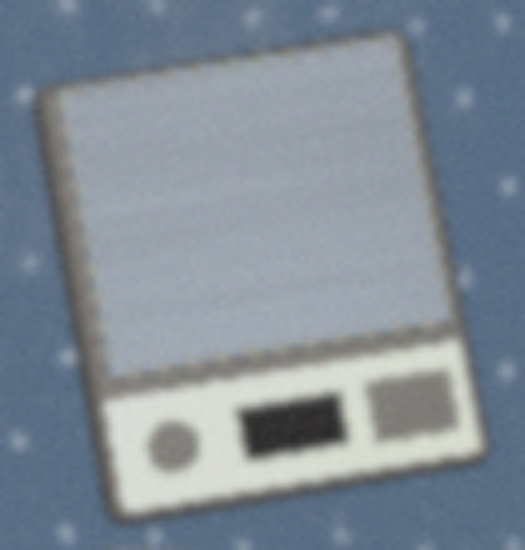

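View pics/t_clay2.png

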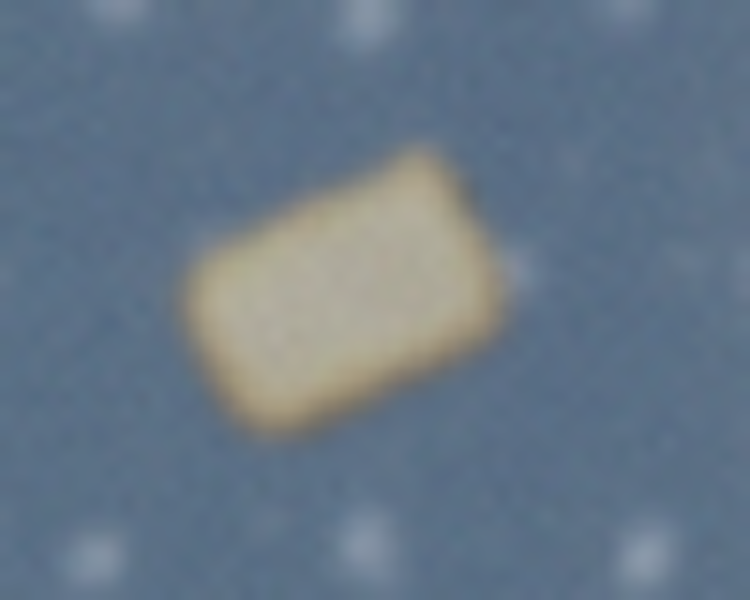

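View pics/s_clay.png

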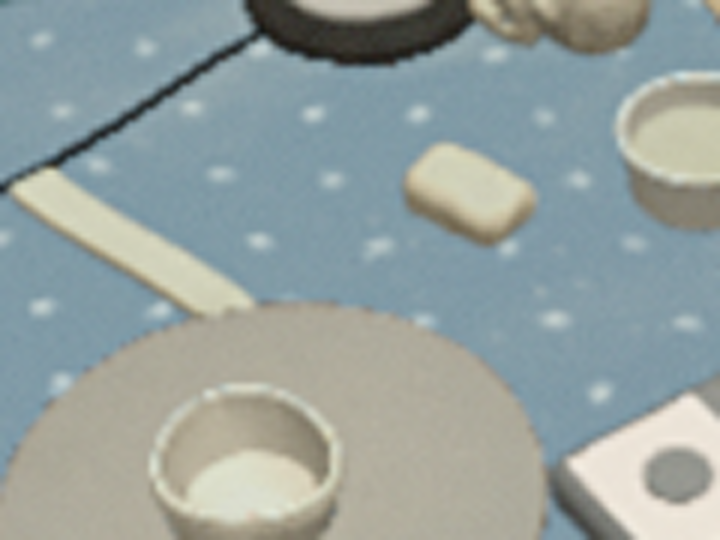

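View pics/s_scale.png

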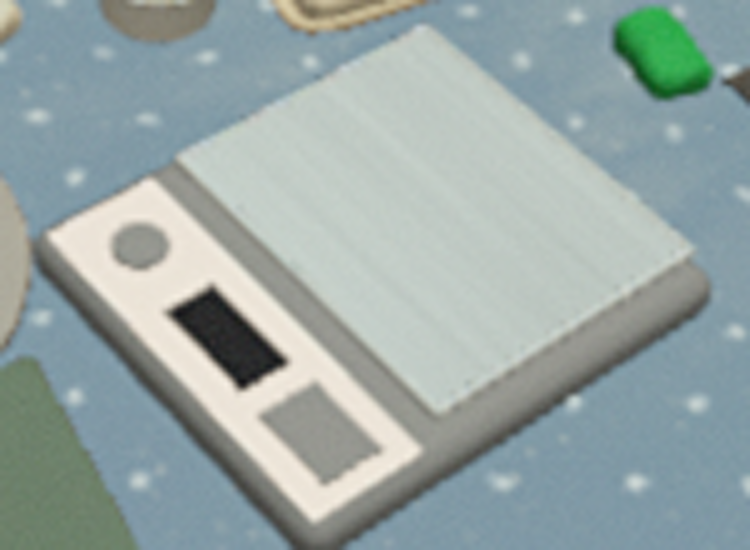

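The crop confirms it: the plain pale small block at top (288,274) is the clay. The oblong key is on the right end of the panel and the round key on the left. Now I measure.

```bash
python3 - <<'E'
from h import *
f=lambda p,u0,v0,k:(u0+(p[0]+.5)/k-.5,v0+(p[1]+.5)/k-.5)
T=snapshot("top");S=snapshot("scene")
for n,s,a,pts in(("T",T,(330,185,5),dict(rnd=(173,446),tare=(413,405),pc=[(60,92),(402,35),(456,323),(112,378)])),("S",S,(285,250,5),dict(rnd=(140,246),tare=(320,433),pc=[(423,25),(697,250),(440,413),(178,158)]))):
    r=unproj(s,f(pts["rnd"],*a),32);t=unproj(s,f(pts["tare"],*a),32)
    P=np.array([unproj(s,f(p,*a),40) for p in pts["pc"]])
    d=r-t;y=d/np.linalg.norm(d);x=np.array([y[1],-y[0],0])
    print(n,"rnd",r.round(1),"tare",t.round(1),np.linalg.norm(d).round(1),"yaw x",np.degrees(np.arctan2(x[1],x[0])).round(1))
    print(P.round(1).tolist(),P.mean(0).round(1),"derived",((r+t)/2+110*x).round(1))
# clay segmentation
for n,s,(u0,v0,u1,v1) in(("T",T,(268,258,312,292)),("S",S,(262,240,295,265))):
    im=s["frame"][v0:v1,u0:u1].astype(int);k=8
    im=cv2.resize(s["frame"][v0:v1,u0:u1],None,fx=k,fy=k,interpolation=cv2.INTER_CUBIC).astype(int)
    m=((im[...,2]-im[...,0])>0).astype(np.uint8)
    c=max(cv2.findContours(m,0,2)[0],key=cv2.contourArea).reshape(-1,2)
    uv=[(u0+(p[0]+.5)/k-.5,v0+(p[1]+.5)/k-.5) for p in c]
    for z in(6,10,20):
        w=np.array([unproj(s,p,z)[:2] for p in uv],np.float32);print(n,z,cv2.minAreaRect(w))
for q in ((289,274),):pass
# obstacles
print("lamp base",unproj(T,(228,268),10).round(), "strip",unproj(T,(297,318),3).round(),"pot c",unproj(T,(300,238),40).round(),"skull",unproj(T,(256,257),15).round(), "pot2 on wheel",unproj(T,(365,340),60).round(),"box",unproj(T,(419,320),150).round(),unproj(T,(470,308),150).round())
E
```

```text
T rnd [ 497.2 -119.8   32. ] tare [ 520.1 -237.9   32. ] 120.3 yaw x 11.0
[[670.8, -61.0, 40.0], [704.3, -231.5, 40.0], [560.3, -257.5, 40.0], [529.2, -88.8, 40.0]] [ 616.2 -159.7   40. ] derived [ 616.7 -157.9   32. ]
S rnd [ 495.  -121.8   32. ] tare [ 517.6 -239.7   32. ] 120.0 yaw x 10.9
[[668.5, -61.1, 40.0], [702.9, -229.4, 40.0], [561.5, -256.4, 40.0], [528.5, -89.3, 40.0]] [ 615.3 -159.1   40. ] derived [ 614.4 -160.    32. ]
T 6 ((492.66650390625, 69.28301239013672), (35.14704895019531, 51.77109146118164), 28.685768127441406)
T 10 ((492.4586181640625, 69.06747436523438), (35.02668380737305, 51.593807220458984), 28.68577003479004)
T 20 ((491.938720703125, 68.52850341796875), (34.72574234008789, 51.15055847167969), 28.68577766418457)
S 6 ((491.478515625, 72.35903930664062), (42.634273529052734, 59.228485107421875), 28.67491340637207)
S 10 ((490.0274353027344, 68.26561737060547), (42.4124755859375, 58.92033004760742), 28.674875259399414)
S 20 ((486.39984130859375, 58.032066345214844), (41.85791015625, 58.14997482299805), 28.67485809326172)
lamp base [505. 217.  10.] strip [386.  42.   3.] pot c [581.  40.  40.] skull [534. 148.  15.] pot2 on wheel [ 341. -120.   60.] box [ 393. -227.  150.] [ 421. -339.  150.]
```

```bash
cat >> h.py <<'E'
from scipy.spatial.transform import Rotation as Rot
def tri(T,a,S,b):
    P=[cam(s)[2]@np.c_[cam(s)[0],cam(s)[1]] for s in(T,S)]
    X=cv2.triangulatePoints(P[0],P[1],np.array(a,float).reshape(2,1),np.array(b,float).reshape(2,1));X=(X[:3]/X[3]).ravel()
    return X.round(),(proj(T,X)-a).round(1)
E
python3 - <<'E'
from h import *
T=snapshot("top");S=snapshot("scene");st=sense()
R=Rot.from_euler("xyz",st["tcp_rot"],degrees=True).as_matrix();print(R.round(4))
print("box",tri(T,(419,321),S,(293,325)),tri(T,(519,321),S,(340,400)))
print("lamp head",tri(T,(187,213),S,(287,130)))
print("lamp stem top",tri(T,(206,193),S,(293,95)))
crop(S,140,80,200,150,4,"pics/s_lamp.png");crop(T,140,170,150,120,5,"pics/t_lamp.png")
crop(S,200,270,150,120,5,"pics/s_box.png");
E
```

```text
[[-1.000e-04  3.680e-01  9.298e-01]
 [-3.000e-04  9.298e-01 -3.680e-01]
 [-1.000e+00 -3.000e-04 -0.000e+00]]
box (array([ 396., -235.,  126.]), array([ 1.1, -2.8])) (array([ 395., -429.,  186.]), array([-0.5,  1.2]))
lamp head (array([606., 271., 210.]), array([ 0.2, -0.6]))
lamp stem top (array([612., 210., 328.]), array([-2.1,  5.3]))
```

View pics/s_lamp.png

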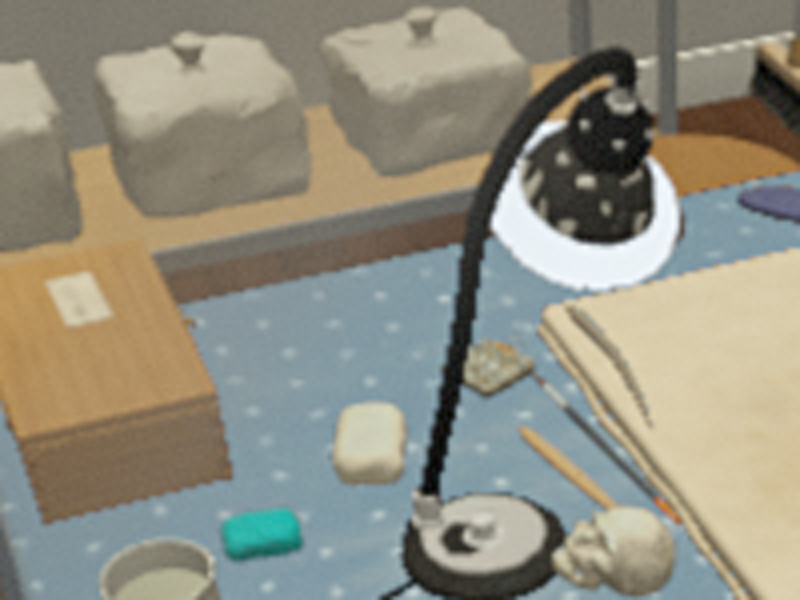

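View pics/t_lamp.png

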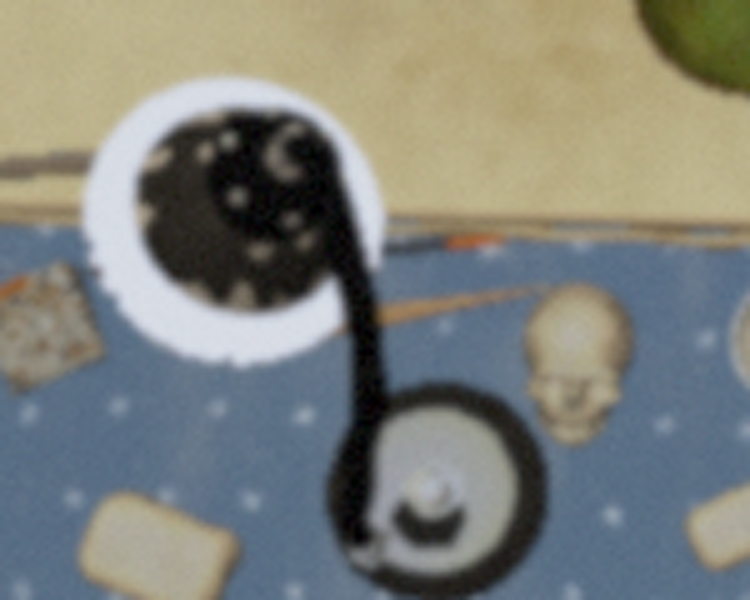

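```bash
cat >> h.py <<'E'
def yawR(a):
    a=np.radians(a);y=np.array([np.cos(a),np.sin(a),0]);x=np.array([0,0,-1.]);return np.c_[x,y,np.cross(x,y)]
def delta(p0,R0,p1,yaw):
    R1=yawR(yaw);return (R0.T@(np.array(p1)-p0)/1000).round(4),Rot.from_matrix(R0.T@R1).as_rotvec().round(4)
def plan(wps,off=(0,0,0)):
    st=sense();p=np.array(st["tool_pos"])+off;R=Rot.from_euler("xyz",st["tcp_rot"],degrees=True).as_matrix()
    print("yaw",np.degrees(np.arctan2(R[1,1],R[0,1])).round(2),"p",p.round(1))
    for w in wps:
        print(w,*delta(p,R,w[:3],w[3]));p=np.array(w[:3]);R=yawR(w[3])
E
python3 - <<'E'
from h import *
plan([(320,292,231,19.2),(420,27,231,-30),(518.8,-239,231,-79.1)],(.25,.5,1))
E
```

```text
yaw 68.41 p [221.  558.3 232.1]
(320, 292, 231, 19.2) [ 0.0012 -0.2112  0.1901] [8.589e-01 1.000e-04 3.000e-04]
(420, 27, 231, -30) [0.     0.0073 0.2831] [0.8587 0.     0.    ]
(518.8, -239, 231, -79.1) [0.     0.2186 0.181 ] [0.857 0.    0.   ]
```

>>> drive_tool --pt "255 0 -0.021 0.019 0.086 0 0" --pt "255 0 -0.042 0.038 0.172 0 0" --pt "255 0 -0.063 0.057 0.258 0 0" --pt "255 0 -0.084 0.076 0.344 0 0" --pt "255 0 -0.106 0.095 0.43 0 0" --pt "255 0.001 -0.127 0.114 0.515 0 0" --pt "255 0.001 -0.148 0.133 0.601 0 0" --pt "255 0.001 -0.169 0.152 0.687 0 0" --pt "255 0.001 -0.19 0.171 0.773 0 0" --pt "255 0.001 -0.211 0.19 0.859 0 0"

```text
time: 1.23
tool_pos: [320.0, 290.6, 230.4]
tcp_rot: [100.9, 90.0, 29.8]
ft_force: [1.8, 0.5, 0.6]
finger_gap: 0.0
```

>>> drive_tool --pt "255 0 0.001 0.028 0.086 0 0" --pt "255 0 0.001 0.057 0.172 0 0" --pt "255 0 0.002 0.085 0.258 0 0" --pt "255 0 0.003 0.113 0.344 0 0" --pt "255 0 0.004 0.142 0.43 0 0" --pt "255 0 0.004 0.17 0.515 0 0" --pt "255 0 0.005 0.198 0.601 0 0" --pt "255 0 0.006 0.226 0.687 0 0" --pt "255 0 0.006 0.255 0.773 0 0" --pt "255 0 0.007 0.283 0.859 0 0"

```text
time: 2.07
tool_pos: [419.7, 25.3, 230.6]
tcp_rot: [112.2, 90.0, -8.0]
ft_force: [-0.1, 0.1, -0.0]
finger_gap: 0.1
```

>>> drive_tool --pt "255 0 0.024 0.02 0.095 0 0" --pt "255 0 0.049 0.04 0.19 0 0" --pt "255 0 0.073 0.06 0.286 0 0" --pt "255 0 0.097 0.08 0.381 0 0" --pt "255 0 0.122 0.1 0.476 0 0" --pt "255 0 0.146 0.121 0.571 0 0" --pt "255 0 0.17 0.141 0.667 0 0" --pt "255 0 0.194 0.161 0.762 0 0" --pt "255 0 0.219 0.181 0.857 0 0" --pt "255 0 0.219 0.181 0.857 0 0"

```text
time: 2.9
tool_pos: [519.1, -244.2, 229.4]
tcp_rot: [63.4, 89.9, -106.3]
ft_force: [0.2, -0.8, -0.3]
finger_gap: -0.7
```

```bash
python3 - <<'E'
from h import *
plan([(518.8,-239,50,-79.1)])
s=sense();print(s["tool_pos"],s["ft_force"],s["joint_pos"].round(1))
S=snapshot("scene");crop(S,230,170,200,190,3,"pics/s1.png")
E
```

```text
yaw -79.66 p [ 519.1 -244.2  229.4]
(518.8, -239, 50, -79.1) [ 0.1794 -0.0054 -0.0008] [-0.0098  0.0007 -0.0015]
[ 519.05743718 -244.21342547  229.40995095] [ 0.2020312  -0.76470349 -0.2600753 ] [-30.3   3.4  89.8  -0.1  86.8  49.4]
```

View pics/s1.png

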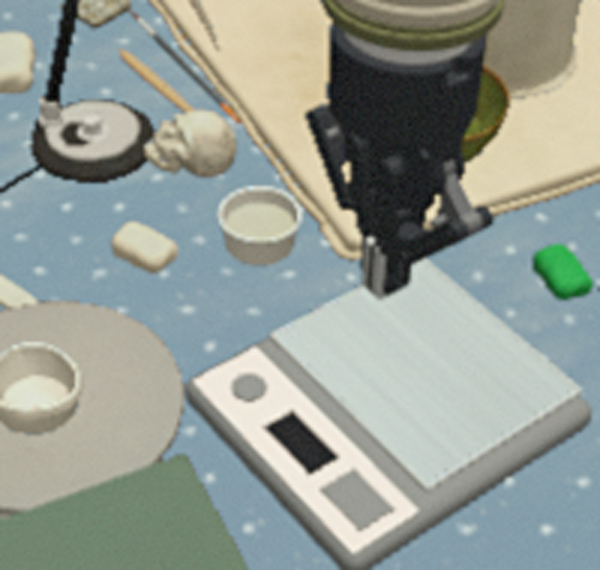

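The gripper hangs shut, above the scale at about crop (390,280). I'm descending to 60 mm before correcting the lateral position.

>>> drive_tool --pt "255 0.021 0 0 0 0 0" --pt "255 0.042 0 0 0 0 0" --pt "255 0.063 0 0 0 0 0" --pt "255 0.085 0 0 0 0 0" --pt "255 0.106 0 0 0 0 0" --pt "255 0.127 0 0 0 0 0" --pt "255 0.148 0 0 0 0 0" --pt "255 0.169 0 0 0 0 0" --pt "255 0.169 0 0 0 0 0" --pt "255 0.169 0 0 0 0 0"

```text
time: 3.78
tool_pos: [517.4, -238.2, 60.4]
tcp_rot: [-43.8, 89.8, 147.1]
ft_force: [0.5, 0.2, 0.4]
finger_gap: -0.5
```

```bash
python3 - <<'E'
from h import *
plan([(518.8,-239,40,-79.1)])
s=sense();print(s["ft_force"],s["qd"].round(2))
T=snapshot("top");crop(T,330,185,110,110,5,"pics/t2.png")
S=snapshot("scene");crop(S,285,240,150,110,5,"pics/s2.png")
print(proj(S,(518.8,-239,60)),proj(S,s["tool_pos"]))
E
```

```text
yaw -79.06 p [ 517.4 -238.2   60.4]
(518.8, -239, 40, -79.1) [ 0.0204  0.0011 -0.0013] [0.0008 0.0022 0.0021]
[0.54481677 0.17706212 0.40426777] [-0.15 -1.69 -2.6  -0.02  0.34  0.08]
[349.77389881 326.78616681] [348.93017742 326.57980575]
```

View pics/s2.png

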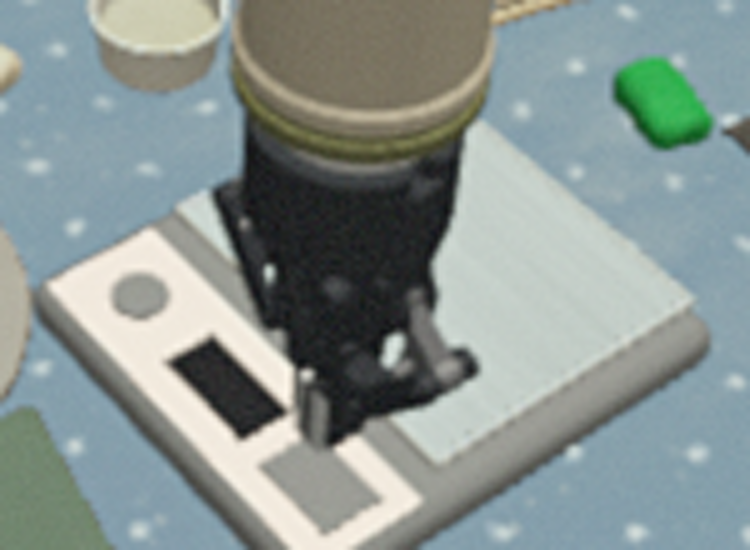

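>>> drive_tool --pt "255 0.006 0.0003 -0.0003 0 0 0" --pt "255 0.012 0.0005 -0.0006 0 0 0" --pt "255 0.016 0.0008 -0.001 0 0 0" --pt "255 0.019 0.001 -0.001 0 0 0" --pt "255 0.021 0.001 -0.001 0 0 0" --pt "255 0.022 0.001 -0.001 0 0 0" --pt "255 0.022 0.001 -0.001 0 0 0" --pt "255 0.022 0.001 -0.001 0 0 0" --pt "255 0.022 0.001 -0.001 0 0 0" --pt "255 0.022 0.001 -0.001 0 0 0"

```text
time: 4.72
tool_pos: [519.8, -240.3, 39.5]
tcp_rot: [139.2, 90.0, -29.9]
ft_force: [-1.3, -0.9, -0.2]
finger_gap: 0.1
```

>>> drive_tool --pt "255 0.001 0 0 0 0 0" --pt "255 0.002 0 0 0 0 0" --pt "255 0.003 0 0 0 0 0" --pt "255 0.004 0 0 0 0 0" --pt "255 0.0045 0 0 0 0 0" --pt "255 0.005 0 0 0 0 0" --pt "255 0.005 0 0 0 0 0" --pt "255 0.005 0 0 0 0 0" --pt "255 0.005 0 0 0 0 0" --pt "255 0.005 0 0 0 0 0"

```text
time: 5.55
tool_pos: [519.7, -240.3, 34.4]
tcp_rot: [132.0, 90.0, -37.2]
ft_force: [-0.3, -0.4, -0.9]
finger_gap: -0.2
```

>>> drive_tool --pt "255 0.0004 0 0 0 0 0" --pt "255 0.0008 0 0 0 0 0" --pt "255 0.0012 0 0 0 0 0" --pt "255 0.0016 0 0 0 0 0" --pt "255 0.002 0 0 0 0 0" --pt "255 0.0023 0 0 0 0 0" --pt "255 0.0025 0 0 0 0 0" --pt "255 0.0025 0 0 0 0 0" --pt "255 0.0025 0 0 0 0 0" --pt "255 0.0025 0 0 0 0 0"

```text
time: 6.38
tool_pos: [519.6, -240.2, 31.9]
tcp_rot: [-6.7, 90.0, -175.8]
ft_force: [-0.1, 0.6, 0.2]
finger_gap: 0.1
```

>>> drive_tool --pt "255 0.0002 0 0 0 0 0" --pt "255 0.0004 0 0 0 0 0" --pt "255 0.0006 0 0 0 0 0" --pt "255 0.0007 0 0 0 0 0" --pt "255 0.0008 0 0 0 0 0" --pt "255 0.0008 0 0 0 0 0" --pt "255 0.0008 0 0 0 0 0" --pt "255 0.0008 0 0 0 0 0" --pt "255 0.0008 0 0 0 0 0" --pt "255 0.0008 0 0 0 0 0"

```text
time: 7.22
tool_pos: [519.7, -240.3, 31.0]
tcp_rot: [62.8, 90.0, -106.3]
ft_force: [-2.1, 0.1, 2.9]
finger_gap: -0.1
```

>>> drive_tool --pt "255 0.0002 0 0 0 0 0" --pt "255 0.0004 0 0 0 0 0" --pt "255 0.0005 0 0 0 0 0" --pt "255 0.0005 0 0 0 0 0" --pt "255 0.0005 0 0 0 0 0" --pt "255 0.0005 0 0 0 0 0" --pt "255 0.0005 0 0 0 0 0" --pt "255 0.0005 0 0 0 0 0" --pt "255 0.0005 0 0 0 0 0" --pt "255 0.0005 0 0 0 0 0"

```text
time: 8.05
tool_pos: [519.7, -240.2, 30.8]
tcp_rot: [1.9, 90.0, -167.3]
ft_force: [-2.8, 0.4, 6.0]
finger_gap: -0.4
```

>>> drive_tool --pt "255 0.0002 0 0 0 0 0" --pt "255 0.0004 0 0 0 0 0" --pt "255 0.0006 0 0 0 0 0" --pt "255 0.0006 0 0 0 0 0" --pt "255 0.0006 0 0 0 0 0" --pt "255 0.0006 0 0 0 0 0" --pt "255 0.0006 0 0 0 0 0" --pt "255 0.0006 0 0 0 0 0" --pt "255 0.0006 0 0 0 0 0" --pt "255 0.0006 0 0 0 0 0"

```text
time: 8.88
tool_pos: [519.7, -240.3, 30.7]
tcp_rot: [56.6, 90.0, -112.5]
ft_force: [-5.1, 2.3, 10.5]
finger_gap: 0.2
```

```bash
python3 - <<'E'
from h import *
S=snapshot("scene");crop(S,285,250,150,110,5,"pics/s3.png");print(sense()["ft_force"],sense()["wrist_torque"])
E
```

```text
[-5.30862435  2.17770688 10.93024438] [0.41594797 0.81139248 0.03858216]
```

View pics/s3.png

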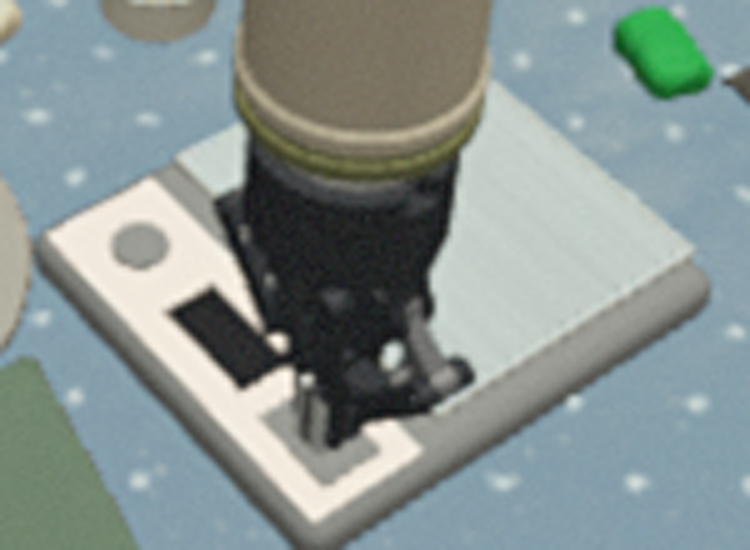

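The shut fingertips are on the grey key, at crop (325,445), with about 10.7 N down held for more than 0.5 s. The display stays blank, so it can't confirm. Lifting straight up.

>>> drive_tool --pt "255 -0.001 0 0 0 0 0" --pt "255 -0.003 0 0 0 0 0" --pt "255 -0.008 0 0 0 0 0" --pt "255 -0.02 0 0 0 0 0" --pt "255 -0.036 0 0 0 0 0" --pt "255 -0.056 0 0 0 0 0" --pt "255 -0.076 0 0 0 0 0" --pt "255 -0.096 0 0 0 0 0" --pt "255 -0.11 0 0 0 0 0" --pt "255 -0.12 0 0 0 0 0"

```text
time: 9.77
tool_pos: [520.7, -240.8, 153.0]
tcp_rot: [138.9, 89.8, -30.3]
ft_force: [-0.1, 0.1, -0.7]
finger_gap: -0.0
```

```bash
python3 - <<'E'
from h import *
plan([(505,-85,150,-25.2),(491.3,69,150,28.7),(491.3,69,60,28.7)])
E
```

```text
yaw -79.13 p [ 520.7 -240.8  153. ]
(505, -85, 150, -25.2) [ 0.0027 -0.156  -0.014 ] [-0.9412 -0.0014 -0.0034]
(491.3, 69, 150, 28.7) [ 0.     -0.078  -0.1335] [-0.9407  0.      0.    ]
(491.3, 69, 60, 28.7) [0.09 0.   0.  ] [0. 0. 0.]
```

>>> drive_tool --pt "255 0 -0.016 -0.001 -0.094 0 0" --pt "255 0 -0.031 -0.003 -0.188 0 0" --pt "255 0 -0.047 -0.004 -0.282 0 0" --pt "255 0 -0.062 -0.006 -0.376 0 0" --pt "255 0 -0.078 -0.007 -0.471 0 0" --pt "255 0 -0.094 -0.008 -0.565 0 0" --pt "255 0 -0.109 -0.01 -0.659 0 0" --pt "255 0 -0.125 -0.011 -0.753 0 0" --pt "255 0 -0.14 -0.013 -0.847 0 0" --pt "255 0 -0.156 -0.014 -0.941 0 0"

```text
time: 10.6
tool_pos: [503.9, -83.7, 150.2]
tcp_rot: [93.7, 90.0, -21.2]
ft_force: [0.1, -0.4, -0.0]
finger_gap: 0.0
```

>>> drive_tool --pt "0 0 -0.009 -0.015 -0.105 0 0" --pt "0 0 -0.017 -0.03 -0.209 0 0" --pt "0 0 -0.026 -0.045 -0.314 0 0" --pt "0 0 -0.035 -0.059 -0.418 0 0" --pt "0 0 -0.043 -0.074 -0.523 0 0" --pt "0 0 -0.052 -0.089 -0.627 0 0" --pt "0 0 -0.061 -0.104 -0.732 0 0" --pt "0 0 -0.069 -0.119 -0.836 0 0" --pt "0 0 -0.078 -0.134 -0.941 0 0" --pt "0 0 -0.078 -0.134 -0.941 0 0"

```text
time: 11.43
tool_pos: [490.0, 72.5, 150.1]
tcp_rot: [158.8, 89.9, 98.0]
ft_force: [0.0, -0.2, -0.2]
finger_gap: 85.4
```

>>> drive_tool --pt "0 0.01 0 0 0 0 0" --pt "0 0.02 0 0 0 0 0" --pt "0 0.03 0 0 0 0 0" --pt "0 0.04 0 0 0 0 0" --pt "0 0.05 0 0 0 0 0" --pt "0 0.06 0 0 0 0 0" --pt "0 0.07 0 0 0 0 0" --pt "0 0.075 0 0 0 0 0" --pt "0 0.075 0 0 0 0 0" --pt "0 0.075 0 0 0 0 0"

```text
time: 12.27
tool_pos: [490.3, 70.0, 74.6]
tcp_rot: [-114.6, 90.0, -175.9]
ft_force: [0.2, -0.0, 0.1]
finger_gap: 85.6
```

```bash
python3 - <<'E'
from h import *
T=snapshot("top");S=snapshot("scene");crop(S,230,190,120,90,6,"pics/s4.png")
crop(T,240,220,120,90,6,"pics/t4.png")
plan([(491.3,69,12,28.7)])
E
```

```text
yaw 28.71 p [491.   70.1  75.5]
(491.3, 69, 12, 28.7) [ 0.0635 -0.0004  0.0011] [ 0.0001  0.0005 -0.0009]
```

View pics/s4.png

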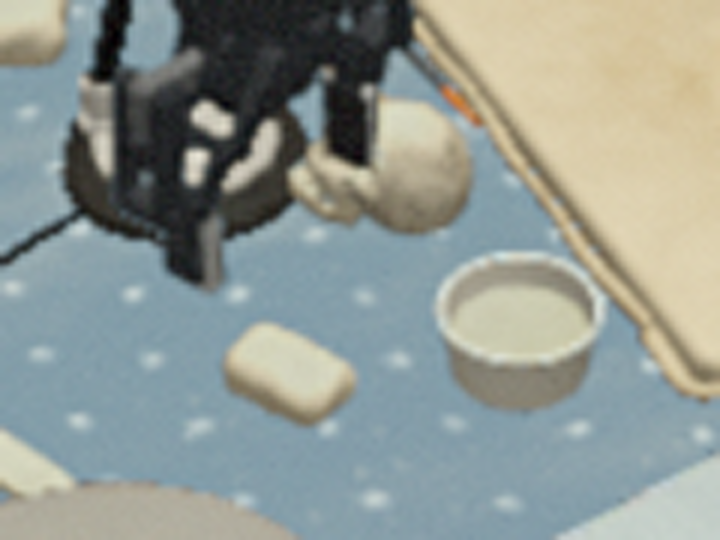

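View pics/t4.png

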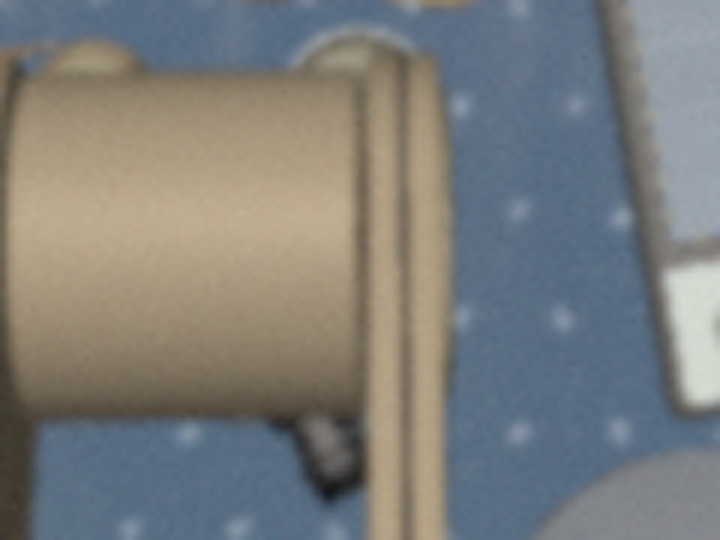

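```bash
python3 - <<'E'
from h import *
T=snapshot("top");S=snapshot("scene")
a=cv2.resize(T["frame"][120:480,120:440],None,fx=1.25,fy=1.25);b=cv2.resize(S["frame"][0:360,0:320],None,fx=1.25,fy=1.25)
cv2.imwrite("pics/w5.png",np.hstack([a,b]))
E
```

```text
(no output)
```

View pics/w5.png

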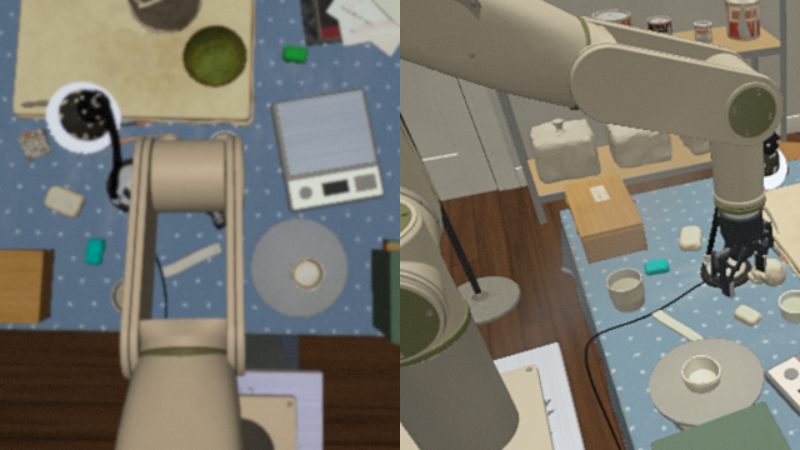

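```bash
python3 - <<'E'
from h import *
T=snapshot("top");S=snapshot("scene")
for z in(300,350,400,450): print(z,unproj(T,(235,232),z).round(),unproj(T,(233,260),z).round(),unproj(T,(314,232),z).round())
print(tri(T,(214,240),S,(256,165)),tri(T,(211,266),S,(248,200)),tri(T,(208,195),S,(280,98)))
s=sense();print(s["joint_pos"].round(1))
# wrist axis end in scene: crop (752,108)->
print([proj(S,(491,69,z)).round() for z in(300,350,400,450)])
E
```

```text
300 [555. 155. 300.] [502. 156. 300.] [559.   6. 300.]
350 [548. 146. 350.] [498. 147. 350.] [551.   6. 350.]
400 [541. 138. 400.] [494. 139. 400.] [544.   6. 400.]
450 [534. 129. 450.] [490. 130. 450.] [537.   6. 450.]
(array([533., 231., 155.]), array([-3.6, 10.4])) (array([496., 256.,  39.]), array([-1.5,  4.4])) (array([596., 210., 328.]), array([-4.5, 12.1]))
[  2.2  -1.  110.9  -0.   70.  -26.5]
[array([271., 145.]), array([270., 122.]), array([268.,  98.]), array([266.,  71.])]
```

The fork's left cheek is at y of about 140–150 and the lamp stem at y of 205 or more, so it's clear. I'll narrow the jaws a little and descend over the clay.

>>> drive_tool --pt "70 0.01 0 0 0 0 0" --pt "70 0.02 0 0.0005 0 0 0" --pt "70 0.03 0 0.0005 0 0 0" --pt "70 0.04 0 0.0005 0 0 0" --pt "70 0.05 0 0.0005 0 0 0" --pt "70 0.058 0 0.0005 0 0 0" --pt "70 0.064 0 0.0005 0 0 0" --pt "70 0.066 0 0.0005 0 0 0" --pt "70 0.066 0 0.0005 0 0 0" --pt "70 0.066 0 0.0005 0 0 0"

```text
time: 13.4
tool_pos: [491.0, 69.6, 9.1]
tcp_rot: [65.9, 90.0, 4.6]
ft_force: [0.5, 0.0, 1.4]
finger_gap: 62.3
```

```bash
python3 - <<'E'
from h import *
S=snapshot("scene");crop(S,240,200,80,65,10,"pics/s6.png")
plan([(491.3,69,2,28.7)])
E
```

```text
yaw 28.71 p [491.2  69.7   9.4]
(491.3, 69, 2, 28.7) [ 0.0074 -0.0003  0.0006] [ 0.0001  0.0004 -0.0008]
```

View pics/s6.png

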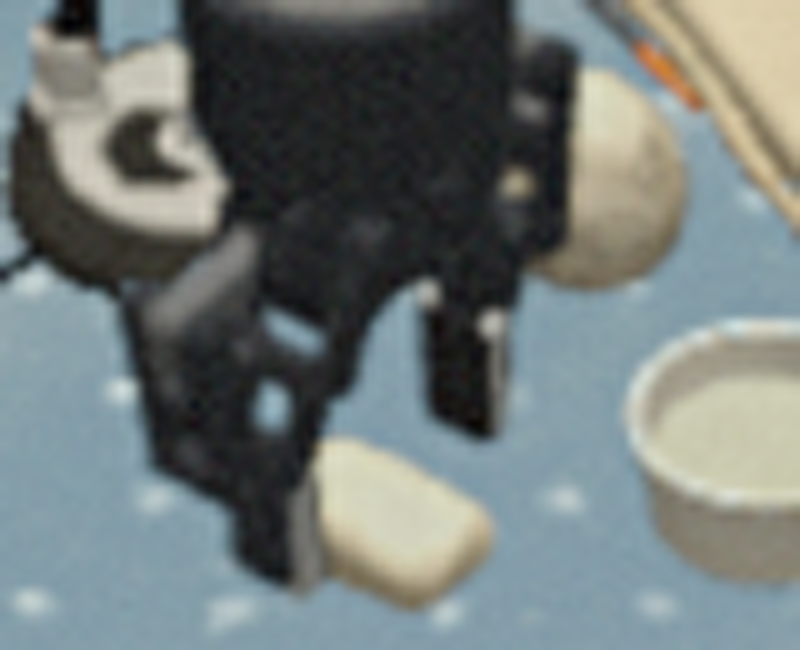

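```bash
python3 - <<'E'
from h import *
S=snapshot("scene");im=cv2.resize(S["frame"][200:265,240:320],None,fx=10,fy=10,interpolation=cv2.INTER_CUBIC)
c=np.array([491.3,69,0]);a=np.radians(28.7);x=np.array([np.cos(a),np.sin(a),0]);y=np.array([-np.sin(a),np.cos(a),0]);z=np.array([0,0,1])
def P(p): q=proj(S,p);return tuple(int(v) for v in ((q-[240,200]+.5)*10-.5))
for h,col in((0,(0,0,255)),(20,(0,255,0))):
    cv2.polylines(im,[np.array([P(c+18*i*x+26*j*y+h*z) for i,j in((1,1),(1,-1),(-1,-1),(-1,1))])],True,col,1)
t=np.array([491.0,69.6,9.1])
for s in(1,-1):
    b=t+s*31*x+7*z
    cv2.polylines(im,[np.array([P(b+11*y),P(b-11*y),P(b-11*y+s*14*x),P(b+11*y+s*14*x)])],True,(255,0,255),1)
cv2.imwrite("pics/s7.png",im)
E
```

```text
(no output)
```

View pics/s7.png

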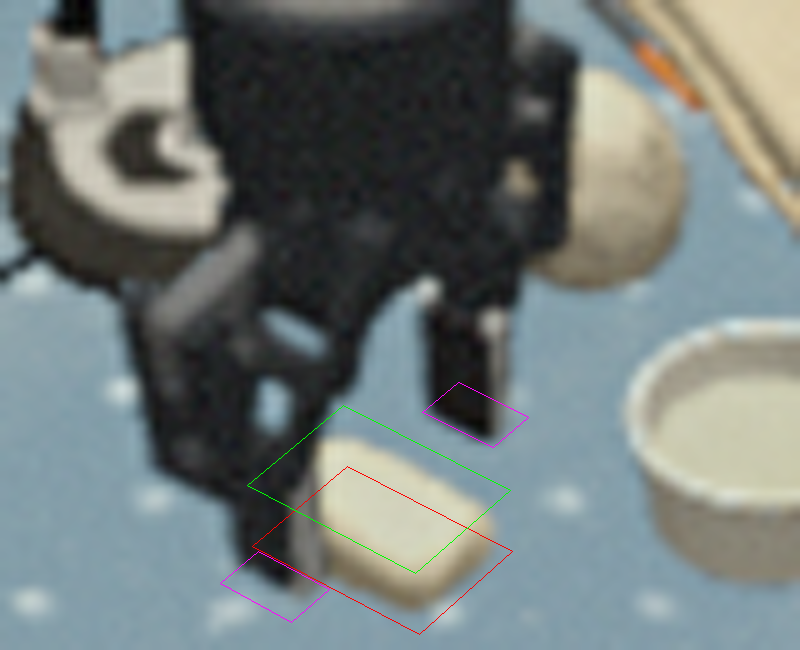

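The overlay agrees: the finger tips straddle the clay's width and are centred to within a few mm. I'll go down 7 mm and close.

>>> drive_tool --pt "70 0.002 0 0.0005 0 0 0" --pt "70 0.004 0 0.0005 0 0 0" --pt "70 0.006 0 0.0005 0 0 0" --pt "70 0.007 0 0.0005 0 0 0" --pt "70 0.007 0 0.0005 0 0 0" --pt "110 0.007 0 0.0005 0 0 0" --pt "130 0.007 0 0.0005 0 0 0" --pt "150 0.007 0 0.0005 0 0 0" --pt "170 0.007 0 0.0005 0 0 0" --pt "200 0.007 0 0.0005 0 0 0" --squeeze 35

```text
time: 14.33
tool_pos: [491.3, 69.2, 2.2]
tcp_rot: [63.5, 90.0, 2.2]
ft_force: [0.8, -0.6, 1.8]
finger_gap: 32.6
```

>>> drive_tool --pt "255 0 0 0 0 0 0" --pt "255 0 0 0 0 0 0" --pt "255 0 0 0 0 0 0" --pt "255 0 0 0 0 0 0" --pt "255 -0.001 0 0 0 0 0" --pt "255 -0.004 0 0 0 0 0" --pt "255 -0.01 0 0 0 0 0" --pt "255 -0.018 0 0 0 0 0" --pt "255 -0.025 0 0 0 0 0" --pt "255 -0.03 0 0 0 0 0"

```text
time: 15.17
tool_pos: [491.6, 69.2, 33.3]
tcp_rot: [63.1, 89.9, 1.8]
ft_force: [-0.4, 1.2, -1.7]
finger_gap: 32.3
```

```bash
python3 - <<'E'
from h import *
S=snapshot("scene");crop(S,240,190,80,65,10,"pics/s8.png")
plan([(491.3,69,130,28.7),(615.5,-159.5,130,28.7)]);print(sense()["finger_gap"],sense()["ft_force"])
E
```

```text
yaw 28.71 p [492.3  69.2  34.2]
(491.3, 69, 130, 28.7) [-0.0958 -0.0008 -0.0001] [ 0.0001  0.0013 -0.0025]
(615.5, -159.5, 130, 28.7) [ 0.     -0.0008  0.2601] [0. 0. 0.]
32.43897962489407 [ 0.60042212  0.21165335 -0.2574688 ]
```

View pics/s8.png

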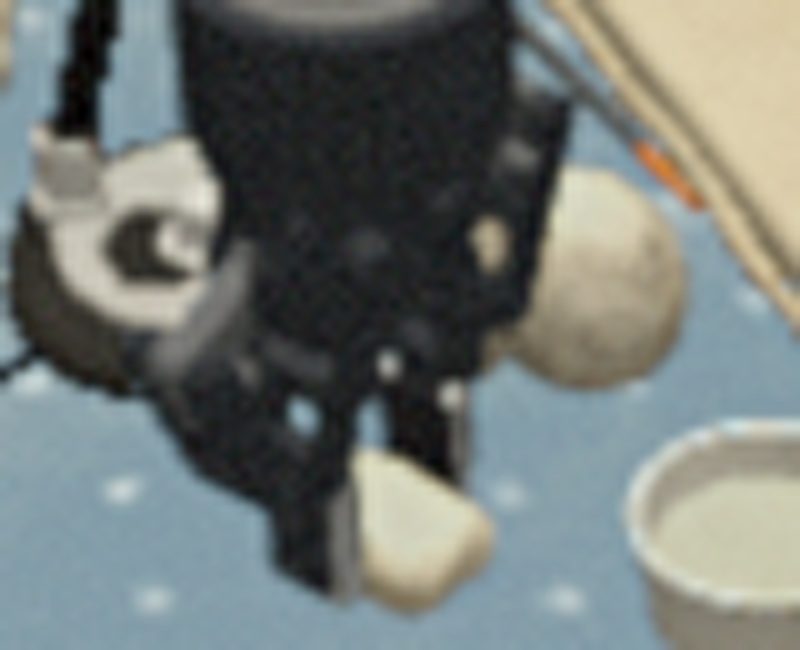

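The clay came up with the fingers (gap 32.4 mm, clay at crop (420,530)). Now lift and carry it to above the pan.

>>> drive_tool --pt "255 -0.012 0 0 0 0 0" --pt "255 -0.024 0 0 0 0 0" --pt "255 -0.036 0 0 0 0 0" --pt "255 -0.048 0 0 0 0 0" --pt "255 -0.06 0 0 0 0 0" --pt "255 -0.07 0 0.004 0 0 0" --pt "255 -0.08 0 0.012 0 0 0" --pt "255 -0.088 -0.001 0.024 0 0 0" --pt "255 -0.092 -0.001 0.04 0 0 0" --pt "255 -0.094 -0.001 0.06 0 0 0"

```text
time: 16.05
tool_pos: [519.8, 15.0, 127.3]
tcp_rot: [55.8, 89.9, -5.5]
ft_force: [0.3, -0.2, -1.6]
finger_gap: 32.9
```

>>> drive_tool --pt "255 0 0 0.022 0 0 0" --pt "255 0 0 0.046 0 0 0" --pt "255 0 0 0.07 0 0 0" --pt "255 0 0 0.094 0 0 0" --pt "255 0 -0.001 0.118 0 0 0" --pt "255 0 -0.001 0.142 0 0 0" --pt "255 0 -0.001 0.165 0 0 0" --pt "255 0 -0.001 0.183 0 0 0" --pt "255 0 -0.001 0.195 0 0 0" --pt "255 0 -0.001 0.2 0 0 0"

```text
time: 16.88
tool_pos: [614.4, -162.4, 125.7]
tcp_rot: [-60.4, 90.0, -121.8]
ft_force: [0.7, -0.5, -0.9]
finger_gap: 32.8
```

```bash
python3 - <<'E'
from h import *
plan([(615.5,-159.5,60,28.7)]);print(sense()["finger_gap"])
S=snapshot("scene");crop(S,285,210,150,140,4,"pics/s9.png")
E
```

```text
yaw 28.59 p [ 614.4 -162.4  125.7]
(615.5, -159.5, 60, 28.7) [ 0.0657  0.0024 -0.002 ] [-0.0019  0.0002  0.0004]
32.7585365189801
```

View pics/s9.png

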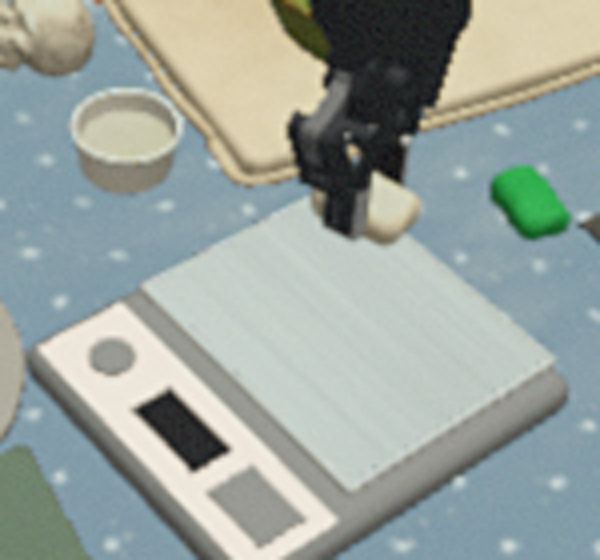

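The clay is held over the pan. Descending.

>>> drive_tool --pt "255 0.008 0 0 0 0 0" --pt "255 0.018 0 0 0 0 0" --pt "255 0.03 0 0 0 0 0" --pt "255 0.042 0 0 0 0 0" --pt "255 0.052 0 0 0 0 0" --pt "255 0.06 0 0 0 0 0" --pt "255 0.066 0 0 0 0 0" --pt "255 0.07 0 0 0 0 0" --pt "255 0.071 0 0 0 0 0" --pt "255 0.071 0 0 0 0 0"

```text
time: 17.77
tool_pos: [614.1, -159.8, 54.8]
tcp_rot: [-122.5, 90.0, 176.2]
ft_force: [-0.0, 0.5, -1.5]
finger_gap: 32.3
```

>>> drive_tool --pt "255 0.002 0 0 0 0 0" --pt "255 0.004 0 0 0 0 0" --pt "255 0.005 0 0 0 0 0" --pt "255 0.006 0 0 0 0 0" --pt "255 0.007 0 0 0 0 0" --pt "255 0.008 0 0 0 0 0" --pt "255 0.009 0 0 0 0 0" --pt "255 0.009 0 0 0 0 0" --pt "255 0.009 0 0 0 0 0" --pt "255 0.009 0 0 0 0 0"

```text
time: 18.6
tool_pos: [614.1, -159.8, 45.9]
tcp_rot: [43.5, 90.0, -17.8]
ft_force: [-0.6, 0.6, -1.6]
finger_gap: 32.4
```

>>> drive_tool --pt "255 0.0005 0 0 0 0 0" --pt "255 0.001 0 0 0 0 0" --pt "255 0.0015 0 0 0 0 0" --pt "255 0.002 0 0 0 0 0" --pt "255 0.0025 0 0 0 0 0" --pt "255 0.003 0 0 0 0 0" --pt "255 0.0035 0 0 0 0 0" --pt "255 0.0035 0 0 0 0 0" --pt "255 0.0035 0 0 0 0 0" --pt "255 0.0035 0 0 0 0 0"

```text
time: 19.43
tool_pos: [614.1, -159.8, 42.4]
tcp_rot: [54.4, 90.0, -6.9]
ft_force: [-0.9, -0.3, -2.0]
finger_gap: 32.5
```

>>> drive_tool --pt "255 0.0003 0 0 0 0 0" --pt "255 0.0006 0 0 0 0 0" --pt "255 0.0008 0 0 0 0 0" --pt "255 0.0008 0 0 0 0 0" --pt "255 0.0008 0 0 0 0 0" --pt "255 0.0008 0 0 0 0 0" --pt "255 0.0008 0 0 0 0 0" --pt "255 0.0008 0 0 0 0 0" --pt "255 0.0008 0 0 0 0 0" --pt "255 0.0008 0 0 0 0 0"

```text
time: 20.27
tool_pos: [614.2, -159.8, 42.3]
tcp_rot: [31.4, 90.0, -29.9]
ft_force: [-2.8, 1.0, 5.4]
finger_gap: 32.7
```

It is in contact with the pan at about 5 N. I'll ease the load off and open gently.

>>> drive_tool --pt "255 -0.0004 0 0 0 0 0" --pt "255 -0.0006 0 0 0 0 0" --pt "255 -0.0006 0 0 0 0 0" --pt "150 -0.0006 0 0 0 0 0" --pt "140 -0.0006 0 0 0 0 0" --pt "125 -0.0006 0 0 0 0 0" --pt "110 -0.0006 0 0 0 0 0" --pt "90 -0.0006 0 0 0 0 0" --pt "70 -0.0006 0 0 0 0 0" --pt "70 -0.0006 0 0 0 0 0"

```text
time: 21.1
tool_pos: [614.1, -159.8, 42.2]
tcp_rot: [-137.8, 90.0, 160.9]
ft_force: [-0.3, 0.4, -0.8]
finger_gap: 61.9
```

>>> drive_tool --pt "70 -0.001 0 0 0 0 0" --pt "70 -0.004 0 0 0 0 0" --pt "70 -0.01 0 0 0 0 0" --pt "70 -0.02 0 0 0 0 0" --pt "70 -0.035 0 0 0 0 0" --pt "70 -0.055 0 0 0 0 0" --pt "70 -0.075 0 0 0 0 0" --pt "70 -0.095 0 0 0 0 0" --pt "70 -0.115 0 0 0 0 0" --pt "70 -0.12 0 0 0 0 0"

```text
time: 21.93
tool_pos: [616.4, -160.6, 167.9]
tcp_rot: [42.2, 89.6, -19.1]
ft_force: [1.0, -0.6, 0.6]
finger_gap: 61.7
```

```bash
python3 - <<'E'
from h import *
S=snapshot("scene");crop(S,285,210,150,140,4,"pics/s10.png");print(sense()["time"])
E
```

```text
21.9833
```

View pics/s10.png

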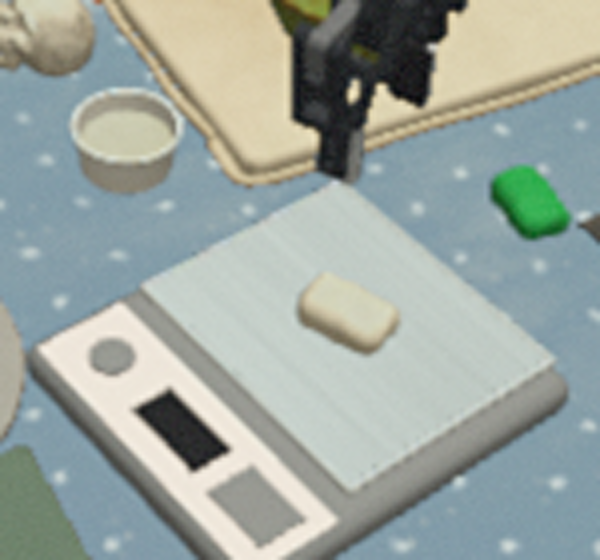

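The clay lies flat near the middle of the pan at crop (348,313), with the gripper clear above it. I'll settle, check and hand in.

>>> drive_tool --pt "70 0 0 0 0 0 0" --pt "70 0 0 0 0 0 0" --pt "70 0 0 0 0 0 0" --pt "70 0 0 0 0 0 0" --pt "70 0 0 0 0 0 0" --pt "70 0 0 0 0 0 0" --pt "70 0 0 0 0 0 0" --pt "70 0 0 0 0 0 0" --pt "70 0 0 0 0 0 0" --pt "70 0 0 0 0 0 0"

```text
time: 22.82
tool_pos: [614.1, -159.8, 162.2]
tcp_rot: [29.6, 90.0, -31.7]
ft_force: [0.5, 0.2, 1.4]
finger_gap: 62.0
```

```bash
python3 - <<'E'
from h import *
from bench import hand_in
S=snapshot("scene")
print("clay",unproj(S,(285+348/4,210+313/4),50).round(1),"pan ~615.5,-159.5");s=sense();print(s["tool_pos"],s["ft_force"],s["time"])
print(hand_in())
E
```

```text
clay [ 614.7 -162.8   50. ] pan ~615.5,-159.5
[ 614.14728175 -159.8508835   162.27157273] [ 0.74418953 -0.24070366 -0.14855989] 22.8667
the job is handed in; nothing more can be done
None
```

I zeroed the empty scale and then set the clay on its pan. I handed the job in at 22.9 s.

- **Tare press:** I pressed the oblong key straight down with the shut fingers and held about 10.5–10.9 N for roughly half a second. The tip sank to 30.7 mm, about 1.3 mm of travel. There was about 5 N of sideways force on the wrist during the press. The display is blank, so I could not see the press register; I judged it only by force and travel. I never went to the round key.
- **Clay:** I chose the smaller pale block, gripped it across its width at 35 N, and lowered it to the pan with about 5 N at contact. I eased the load off before opening the fingers.
- **Last checks:** The clay lies flat at about (615, -163), some 3 mm from the pan's measured middle. The gripper is open about 120 mm above the pan, the wrist force is near zero, and I saw nothing else moved. No check failed or disagreed, apart from the scene camera making the clay look a few mm larger than it is.

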